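# Put the spacer rings away in their tube

### The arm

A 6-joint arm with a two-finger parallel gripper is mounted at the origin on the work surface. World frame = base frame: x ahead of the robot, y to its left, z up, the work surface at z = 0. Lengths are in m, angles in rad, forces in N, time in s.
With the tool pointing down it reaches from about 0.35 to 0.975 m from the base axis. Payload 4.9 kg.
Tool frame: the origin (TCP) lies on the centre line of the jaws, within the pads' length; the fingertips stand 8 mm ahead of it and the grasp point (between the pads) lies 11 mm behind it; z points along the fingers, y is the line along which they close (so a half turn about z gives the same grasp; the last joint's range is limited). The gripper opens to 85 mm and grips with 20 to 120 N. Pads are 22 mm wide; open, the fingers measure 114 mm over their backs; the gripper's body (76 mm by 85 mm) begins 54 mm behind the grasp point. The pads swing forward as they close: fully open they stand 13 mm farther back than shut.
Start: joints at [-1.32, 0.053, 1.613, -0, 1.476, -0.119], TCP at [0.226, -0.583, 0.239] pointing down, gripper open.
Joint ranges: [-3.01, 3.01], [-1.01, 2.22], [0.06, 2.58], [-1.02, 4.17], [0.09, 2.62], [-3.14, 3.14]. Speed limits (rad/s): [2.57, 2.57, 3.14, 3.14, 3.14, 3.14].

### API

Orientations are given as a rotation vector (axis times angle).
In Python, from station import ctrl gives the robot as it stands.
- The arm moves only by the shell command python3 -m jog 'ROWS' [FORCE]. ROWS is a JSON list of rows, 1 to 20 of them, each of 7 numbers: the finger opening in m, then dx, dy, dz in units of 100 mm, then a rotation vector rx, ry, rz in rad; each row is the pose to reach, as a shift and turn from the pose commanded when the command began, along the tool's axes at that moment; what a row does not reach only later rows make up. A row lasts 1/12 s, in which the tool goes at most 0.0417 m and 0.125 rad, less where a joint would pass 70% of its speed; a pose out of reach is approached as far as the arm can. The fingers move at their own pace and stop on an object; FORCE is the grip in N (left out, the last holds). Time passes only in rows, so rows that do not move let the fingers close. It prints the time, the measured TCP pose, the force, the opening and the grip force at its end. Input that does not fit is refused with a message, and nothing moves.
- ctrl.get_obs(): the state, without advancing time (a new reading comes with each control period).
- ctrl.get_image(name): name is "side" or "top" or "wrist"; returns the picture (420x560x3 uint8, red, green, blue); there is no depth.
- ctrl.camera_params(name): a dict with "fx", "fy", "cx", "cy" (pixels), "T" (4x4, takes a point from camera to world coordinates); the wrist camera has in their place "tool_from_camera" (4x4, takes a point from camera to tool coordinates, whose origin is the TCP and whose axes are the flange's). Camera axes: x right, y down, z forward; pixel columns grow to the right and rows downward; lengths in m; the calibration is good to about 2 mm. A picture is of the moment at which its call begins: read the wrist's pose just before it. camera_params takes no time and is no camera call.
- ctrl.finish_job(): hands the job in; it is judged then, once.
Trained networks look in the newest picture that a camera, given by its name, has taken for a name from the list of things; names that differ only in an ending like _2 or _b are one class to them, and where a whole thing is asked for, a point or a joint stands for the part that bears it (a point fixed in the world has none). Each returns a list of dicts, best first, with "p" (0 to 1); they miss things now and then, are a little off and sometimes report something else, mostly with a low value. They report only what shows in the picture. A call takes as long as a camera call. They do not tell look-alikes from the thing itself.
- ctrl.find_in(camera, thing): "extent" ([left, top, right, bottom] in pixels, round what is visible of it).
- ctrl.cut_out(camera, thing): "mask" (420x560 bool, what is visible of it) and "extent" ([left, top, right, bottom] in pixels, round what is visible of it).
- ctrl.tip_of(camera, thing): "xy" ([column, row] in pixels: a listed point, or the origin of a listed thing).
The state is a dict: "t": time; "q": joint angles; "dq": joint speeds; "effort": joint torques, N m; "tool_pos": TCP position; "tool_rot": TCP orientation; "contact_force": force on the tool from outside, world axes, zero at the start; "wrist_torque": the same for the moment, N m; "opening": finger opening in m; "grip_force": force on a finger pad.
Only numpy, scipy, OpenCV 4.12 (cv2) and the standard library are available. Lean on these libraries where they do the work, as an engineer would, in place of code of your own. Each camera call takes 0.05 s, during which the arm holds its last target. There are 200 camera calls.

### The job

Put the three round steel spacer rings of equal diameter away in the aluminium storage tube, flat one on another in a single column: the thickest goes in first, then the medium one, then the thinnest on top. Then close the tube with its knobbed lid, seated level on the rim. Leave the hexagonal nut and the wide ring lying where they are; they do not belong in the tube.

Things in the scene. Friction and masses are not known exactly. Their poses are not given: they have to be found in the camera images.
- ring_thick: bare steel spacer ring, 46 mm outside diameter, 16 mm thick, 20 mm bore (the thickest, with the smallest hole); loose, lying flat, about 170 g. Origin at its centre (8 mm above the bench at the start), z along its axis
- ring_medium: bare steel spacer ring, 46 mm outside diameter, 12 mm thick, 27 mm bore; loose, lying flat, about 100 g. Origin at its centre (6 mm above the bench at the start), z along its axis
- ring_thin: bare steel spacer ring, 46 mm outside diameter, 9 mm thick, 34 mm bore (the thinnest, with the largest hole); loose, lying flat, about 53 g. Origin at its centre (4.5 mm above the bench at the start), z along its axis
- lid: round aluminium lid of the tube, loose, about 115 g, standing on its plug. Origin at the centre of the underside, z up. Tapered plug 0 to 4 mm above the origin (48 mm across below, 52 above), flange 84 mm across from 4 to 9 mm, cylindrical knob 20 mm across from 9 to 31 mm. Seated, its flange lies on the rim, origin 45 mm above the tube's origin, 6 mm of side play
- tube: short upright aluminium tube fixed to the bench, origin at the centre of its underside, z up: outside 70 mm, bore 58 mm, inner floor at 6 mm height; from 43 mm up it flares a little to the rim at 49 mm height (66 mm inside, 78 outside). Rings let go level at the rim within 4 mm of the axis drop flat; fingers gripping a ring's outside do not fit in. Top of the full column: 43 mm height
- hex_nut: bystander: hexagonal steel nut, 54 mm across the flats, 62 mm across the corners, 12 mm thick, 38 mm hole; loose. Origin at its centre. Not to be moved
- wide_ring: bystander: wide steel ring, 70 mm outside diameter, 56 mm bore, 9 mm thick; loose. Origin at its centre. Not to be moved
- dish: bystander: shallow round black dish with small screws, 68 mm diameter, 16 mm high, fixed to the bench. Origin at the centre of the underside
Mind the look-alikes: they are no part of the job. What is shaped like the ring_thick but red or turquoise is not meant.

How it is judged:
By the outcome, as a careful person would: the job done as asked, in the order asked, and still so for the second after the job is handed in, with the robot touching nothing.
It also fails if it takes over 96 s, if anything falls off the work surface, if the arm or the gripper's body presses on something with over 40 N, if the wrist force passes 120 N, or if a joint passes its speed limit or range.

## Working session

There is one attempt and no reset: what is moved stays moved. The work goes in short steps, Python scripts to look and compute and a shell command to move; the robot and the scene stay as the last step left them, time stands still between calls to the robot, and variables do not carry over. Pictures are saved under pics/ and viewed, at most 14 in all, crops included, and the job is handed in when it is done.

```bash
mkdir -p pics; ls; cat > h.py <<'E'
import numpy as np, cv2
from station import ctrl
from scipy.spatial.transform import Rotation as R
def cam(n,obs=None):
    c=ctrl.camera_params(n)
    if 'T' in c: T=np.array(c['T'])
    else:
        o=obs or ctrl.get_obs(); A=np.eye(4); A[:3,3]=o['tool_pos']; A[:3,:3]=R.from_rotvec(o['tool_rot']).as_matrix(); T=A@np.array(c['tool_from_camera'])
    return c,T
def ray(n,uv,z,obs=None):
    c,T=cam(n,obs); d=T[:3,:3]@np.array([(uv[0]-c['cx'])/c['fx'],(uv[1]-c['cy'])/c['fy'],1]); o=T[:3,3]
    return o+d*(z-o[2])/d[2]
def snap(n,f,crop=None,s=1):
    im=ctrl.get_image(n)[:,:,::-1]
    if crop: im=im[crop[1]:crop[3],crop[0]:crop[2]]
    im=cv2.resize(im,None,fx=s,fy=s,interpolation=cv2.INTER_CUBIC); cv2.imwrite('pics/'+f,im); 
E
python3 - <<'E'
from h import *
snap('top','top0.png',s=1.4); 
for t in ['ring_thick','ring_medium','ring_thin','lid','tube','hex_nut','wide_ring']:
    for d in ctrl.find_in('top',t)[:5]:
        e=np.array(d['extent']); print(t,round(d['p'],2),e.round(),ray('top',[(e[0]+e[2])/2,(e[1]+e[3])/2],0.01).round(3))
print(ctrl.get_obs()); print(cam('top'))
E
```

```text
pics
ring_thick 0.9 [345. 161. 370. 182.] [ 0.628 -0.176  0.01 ]
ring_thick 0.7 [102. 150. 142. 184.] [0.625 0.287 0.01 ]
ring_thick 0.67 [269. 144. 290. 164.] [ 0.659 -0.022  0.01 ]
ring_thick 0.65 [394. 153. 417. 179.] [ 0.641 -0.269  0.01 ]
ring_thick 0.57 [307. 168. 334. 194.] [ 0.607 -0.103  0.01 ]
ring_medium 0.59 [308. 166. 331. 192.] [ 0.61  -0.102  0.01 ]
ring_medium 0.56 [118. 246. 141. 273.] [0.445 0.26  0.01 ]
ring_thin 0.49 [392. 154. 420. 180.] [ 0.639 -0.27   0.01 ]
lid 0.84 [278. 253. 320. 296.] [ 0.425 -0.064  0.01 ]
lid 0.5 [391. 156. 418. 179.] [ 0.638 -0.268  0.01 ]
tube 0.72 [199. 144. 237. 187.] [0.633 0.099 0.01 ]
hex_nut 0.86 [186. 257. 223. 283.] [0.429 0.116 0.01 ]
hex_nut 0.53 [115. 248. 142. 274.] [0.443 0.262 0.01 ]
wide_ring 0.87 [385. 259. 424. 296.] [ 0.425 -0.265  0.01 ]
{'t': 0.4, 'q': array([-1.31998345e+00,  5.27991025e-02,  1.61312042e+00,  2.34439376e-05,
        1.47599439e+00, -1.18997868e-01]), 'dq': array([ 0.00085398, -0.00061503, -0.00171558,  0.00131125, -0.00227301,
       -0.00050432]), 'effort': array([ 1.86026436e-04, -3.93052089e+01, 
[... 290 characters left out ...]
array([-0.04407409, -0.04864487, -0.00528794]), 'grip_force': 0.0, 'opening': 0.08533835812747925}
({'fx': 469.8059966650218, 'fy': 469.8059966650218, 'cx': 270.82967105363065, 'cy': 205.07493006317185, 'T': array([[ 0.02579843, -0.99063905,  0.13404745,  0.43476313],
       [-0.99966524, -0.02530232,  0.00540356, -0.01242845],
       [-0.00196127, -0.13414198, -0.99096018,  0.91372987],
       [ 0.        ,  0.        ,  0.        ,  1.        ]])}, array([[ 0.02579843, -0.99063905,  0.13404745,  0.43476313],
       [-0.99966524, -0.02530232,  0.00540356, -0.01242845],
       [-0.00196127, -0.13414198, -0.99096018,  0.91372987],
       [ 0.        ,  0.        ,  0.        ,  1.        ]]))
```

View pics/top0.png

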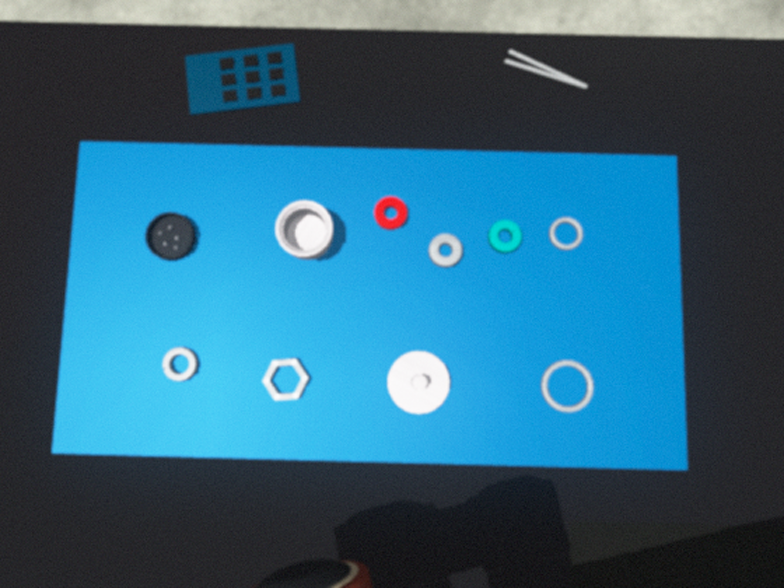

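```bash
cat > m.py <<'E'
from h import *
im=np.mean([ctrl.get_image('top') for _ in range(3)],0).astype(np.uint8)
hsv=cv2.cvtColor(im,cv2.COLOR_RGB2HSV); m=((hsv[...,1]<110)&(hsv[...,2]>90)).astype(np.uint8)
m[:100]=0; m[330:]=0
cs,_=cv2.findContours(m,cv2.RETR_EXTERNAL,cv2.CHAIN_APPROX_NONE)
Z={'thick':.013,'med':.009,'thin':.006,'tube':.049,'lid':.008,'hex':.012,'wide':.009}
P={'thick':(318,179),'med':(128,260),'thin':(404,166),'tube':(218,164),'lid':(299,273),'hex':(204,271),'wide':(405,276)}
for k,p in P.items():
    for c in cs:
        if len(c)>20 and cv2.pointPolygonTest(c,p,False)>=0:
            w=np.array([ray('top',q,Z[k]) for q in c[:,0,:]])[:,:2].astype(np.float32)
            (cx,cy),(a,b),_=cv2.fitEllipse(w); print(k,round(cx,4),round(cy,4),'d',round(a*1e3,1),round(b*1e3,1))
def crop(x0,y0,x1,y1): return cv2.resize(im[y0:y1,x0:x1,::-1],(390,290),interpolation=cv2.INTER_CUBIC)
cv2.imwrite('pics/c1.png',np.hstack([crop(255,120,435,250)[:290],crop(90,220,250,330)]))
E
python3 m.py
```

```text
thick 0.6116 -0.0976 d 45.3 45.8
med 0.445 0.2632 d 45.0 46.9
thin 0.6414 -0.2673 d 44.6 46.2
tube 0.6284 0.095 d 77.2 81.0
lid 0.4287 -0.0638 d 84.7 85.2
hex 0.4277 0.117 d 57.5 59.4
wide 0.4288 -0.266 d 68.7 69.7
```

View pics/c1.png

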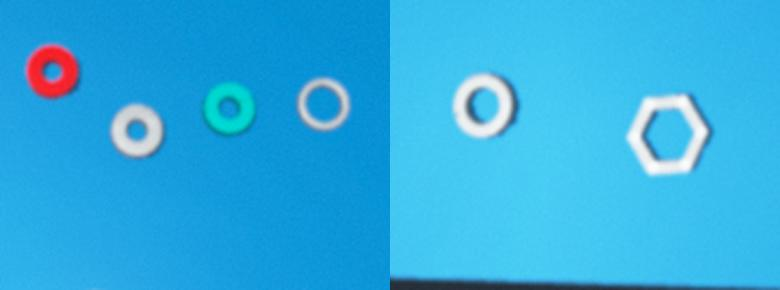

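Ring candidates: grey thick-walled (318,179), small bore; red (279,152) and turquoise (361,168) are look-alikes. Medium is at (128,260), between hex nut and dish; thin is at (404,166). All three measure ~46 mm, so they fit the description. The hex nut (204,271) and wide ring (405,276) stay.

```bash
cat > go.py <<'E'
import sys
from h import *
x,y,z,yaw=map(float,sys.argv[1:5])  # yaw deg = world angle of tool x
o=ctrl.get_obs(); A=R.from_rotvec(o['tool_rot']); p=np.array(o['tool_pos'])
Y=np.radians(yaw); B=R.from_matrix(np.array([[np.cos(Y),np.sin(Y),0],[np.sin(Y),-np.cos(Y),0],[0,0,-1]]).T.T)
print('shift',(A.inv().apply(np.array([x,y,z])-p)).round(4),'rot',(A.inv()*B).as_rotvec().round(3),'q',o['q'].round(2),'t',o['t'],'pos',p.round(4))
E
python3 go.py .6116 -.0976 .12 90
```

```text
shift [ 0.535  -0.3129  0.1193] rot [-0.    -0.    -1.201] q [-1.32  0.05  1.61  0.    1.48 -0.12] t 0.55 pos [ 0.2259 -0.5827  0.2393]
```

The rows are not in the units I measure in: shifts go in units of 100 mm. I convert before sending: 0.535 m is 5.35, -0.313 m is -3.13.

```bash
r='' ; python3 -m jog '[[0.06,5.35,-3.13,1.19,0,0,-1.2],[0.06,5.35,-3.13,1.19,0,0,-1.2],[0.06,5.35,-3.13,1.19,0,0,-1.2],[0.06,5.35,-3.13,1.19,0,0,-1.2],[0.06,5.35,-3.13,1.19,0,0,-1.2],[0.06,5.35,-3.13,1.19,0,0,-1.2],[0.06,5.35,-3.13,1.19,0,0,-1.2],[0.06,5.35,-3.13,1.19,0,0,-1.2],[0.06,5.35,-3.13,1.19,0,0,-1.2],[0.06,5.35,-3.13,1.19,0,0,-1.2],[0.06,5.35,-3.13,1.19,0,0,-1.2],[0.06,5.35,-3.13,1.19,0,0,-1.2],[0.06,5.35,-3.13,1.19,0,0,-1.2],[0.06,5.35,-3.13,1.19,0,0,-1.2],[0.06,5.35,-3.13,1.19,0,0,-1.2],[0.06,5.35,-3.13,1.19,0,0,-1.2],[0.06,5.35,-3.13,1.19,0,0,-1.2],[0.06,5.35,-3.13,1.19,0,0,-1.2]]' 40
python3 - <<'E'
from h import *
snap('wrist','w1.png')
for t in ['ring_thick','tube']:
  for d in ctrl.tip_of('wrist',t)[:4]: print(t,round(d['p'],2),ray('wrist',d['xy'],.008).round(4),d['xy'])
E
python3 go.py .6116 -.0976 .012 90
```

```text
t: 2.05
tool_pos: [0.6115, -0.0976, 0.1202]
tool_rot: [-2.221, -2.221, 0.001]
contact_force: [0.1, 0.4, -0.2]
opening: 0.06
grip_force: 0.0
ring_thick 0.89 [ 0.612  -0.0983  0.008 ] [281.8, 209.1]
ring_thick 0.68 [ 0.6636 -0.0208  0.008 ] [355.4, 101.6]
ring_thick 0.59 [ 0.6332 -0.1838  0.008 ] [307.8, 309.5]
shift [0.0014 0.0004 0.1088] rot [ 0.001  0.    -0.003] q [-0.28  0.14  1.73 -0.    1.28 -0.28] t 2.2 pos [ 0.6112 -0.099   0.1208]
```

View pics/w1.png

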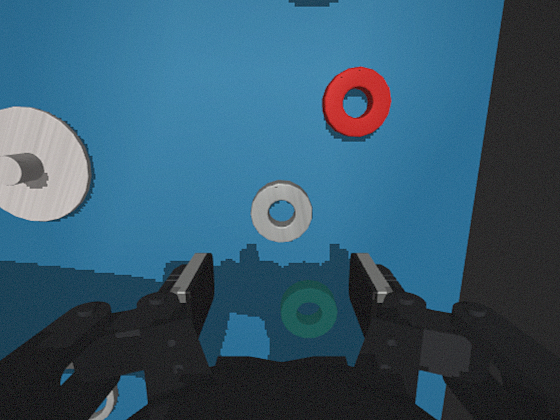

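The wrist view shows the bare grey ring at (282,211), between red (356,102) and turquoise (308,310). It agrees with the top-camera estimate within 1 mm, so I descend and grip.

To row units: 0.108 m is 1.08, 0.1 m is 1.

```bash
python3 -m jog '[[0.06,0,0,0.4,0,0,0],[0.06,0,0,0.8,0,0,0],[0.06,0,0,1,0,0,0],[0.06,0,0,1.08,0,0,0],[0.06,0,0,1.08,0,0,0],[0.035,0,0,1.08,0,0,0],[0.035,0,0,1.08,0,0,0],[0.035,0,0,1.08,0,0,0],[0.035,0,0,1.08,0,0,0],[0.035,0,0,1.08,0,0,0]]' 40
python3 - <<'E'
from h import *
snap('wrist','w2.png')
E
```

```text
t: 3.03
tool_pos: [0.6132, -0.0982, 0.0146]
tool_rot: [2.22, 2.218, 0.002]
contact_force: [-0.6, -1.3, 5.2]
opening: 0.0438
grip_force: 41.4
```

View pics/w2.png

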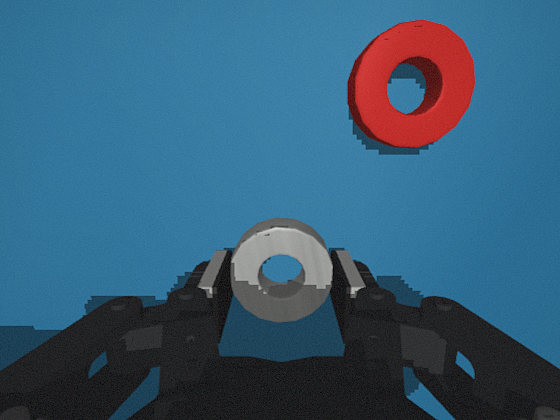

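To row units: 0.13 m is 1.3, -0.118 m is -1.18.

```bash
python3 -m jog '[[0.035,0,0,-0.3,0,0,0],[0.035,0,0,-0.7,0,0,0],[0.035,0.2,0,-1,0,0,0],[0.035,0.6,0.05,-1.18,0,0,0],[0.035,1,0.1,-1.18,0,0,0],[0.035,1.3,0.15,-1.18,0,0,0],[0.035,1.3,0.17,-1.18,0,0,0],[0.035,1.3,0.17,-1.18,0,0,0],[0.035,1.3,0.17,-1.18,0,0,0]]'
python3 - <<'E'
from h import *
o=ctrl.get_obs(); snap('wrist','w3.png')
for d in ctrl.cut_out('wrist','tube')[:1]:
    m=d['mask'].astype(np.uint8); cs,_=cv2.findContours(m,cv2.RETR_EXTERNAL,cv2.CHAIN_APPROX_NONE); c=max(cs,key=cv2.contourArea)
    w=np.array([ray('wrist',q,.049,o) for q in c[:,0]])[:,:2].astype(np.float32); print(d['p'],d['extent'],cv2.fitEllipse(w), cv2.minEnclosingCircle(w))
E
python3 go.py .6284 .095 .066 90
```

```text
t: 3.83
tool_pos: [0.6282, 0.0324, 0.1296]
tool_rot: [-2.221, -2.221, 0.002]
contact_force: [-1.6, -1.1, -2.6]
opening: 0.0436
grip_force: 41.7
0.9 [220.6, 58.5, 343.6, 187.1] ((0.6296207308769226, 0.09547708183526993), (0.07513240724802017, 0.07538691908121109), 64.21114349365234) ((0.6295031905174255, 0.0952916219830513), 0.03841688856482506)
shift [0.0635 0.0001 0.0637] rot [-0.001  0.    -0.002] q [-0.07  0.15  1.7  -0.    1.3  -0.07] t 3.9333 pos [0.6283 0.0315 0.1297]
```

View pics/w3.png

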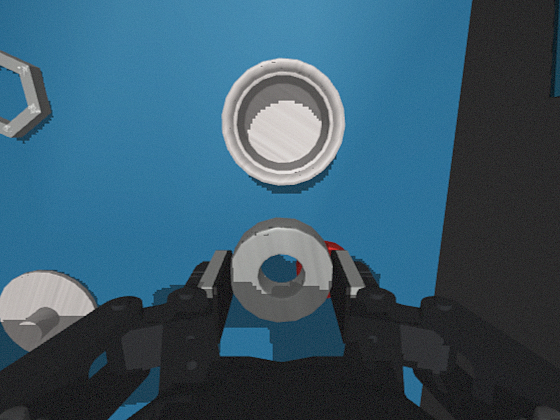

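Tube rim at (282,122) in the wrist picture, giving (0.629, 0.095), which matches the top view. The ring hangs level in the pads.

To row units: 0.0635 m is 0.635, 0.064 m is 0.64.

```bash
python3 -m jog '[[0.035,0.4,0,0,0,0,0],[0.035,0.635,0,0.1,0,0,0],[0.035,0.635,0,0.4,0,0,0],[0.035,0.635,0,0.56,0,0,0],[0.035,0.635,0,0.64,0,0,0],[0.035,0.635,0,0.64,0,0,0],[0.035,0.635,0,0.64,0,0,0]]'
python3 go.py .629 .0953 .065 90
```

```text
t: 4.52
tool_pos: [0.6288, 0.095, 0.0663]
tool_rot: [-2.224, -2.219, 0.001]
contact_force: [-0.4, -0.2, -2.5]
opening: 0.0433
grip_force: 41.7
shift [0.0003 0.0002 0.0013] rot [-0.     0.    -0.002] q [ 0.03  0.24  1.71 -0.    1.19  0.04] t 4.5167 pos [0.6288 0.095  0.0663]
```

```bash
python3 -m jog '[[0.065,0,0,0.01,0,0,0],[0.065,0,0,0.01,0,0,0],[0.065,0,0,0,0,0,0],[0.065,0,0,-0.3,0,0,0],[0.065,0.2,-0.2,-0.55,0,0,0],[0.065,0.4,-0.5,-0.55,0,0,0],[0.065,0.7,-0.8,-0.55,0,0,0],[0.065,1,-1.1,-0.55,0,0,0],[0.065,1.3,-1.4,-0.55,0,0,0],[0.065,1.5,-1.7,-0.55,0,0,0],[0.065,1.68,-1.84,-0.55,0,0,0],[0.065,1.68,-1.84,-0.55,0,0,0],[0.065,1.68,-1.84,-0.55,0,0,0]]'
python3 - <<'E'
from h import *
a=ctrl.get_image('top')[120:215,170:270,::-1]; a=cv2.resize(a,(400,380),interpolation=cv2.INTER_CUBIC)
o=ctrl.get_obs(); b=cv2.resize(ctrl.get_image('wrist')[:,:,::-1],(400,380)); cv2.imwrite('pics/a4.png',np.hstack([a,b]))
for d in ctrl.tip_of('wrist','ring_medium')[:3]: print(d['p'],d['xy'],ray('wrist',d['xy'],.006,o))
E
python3 go.py .445 .2632 .010 90
```

```text
t: 5.6
tool_pos: [0.445, 0.265, 0.1226]
tool_rot: [2.219, 2.222, 0.003]
contact_force: [0.1, 0.7, 0.0]
opening: 0.0649
grip_force: 0.0
0.57 [278.8, 211.3] [0.44439116 0.26221961 0.006     ]
shift [-0.0005 -0.0013  0.1121] rot [ 0.001 -0.    -0.002] q [ 0.39 -0.1   1.97 -0.    1.27  0.39] t 5.75 pos [0.4462 0.2636 0.1221]
```

View pics/a4.png

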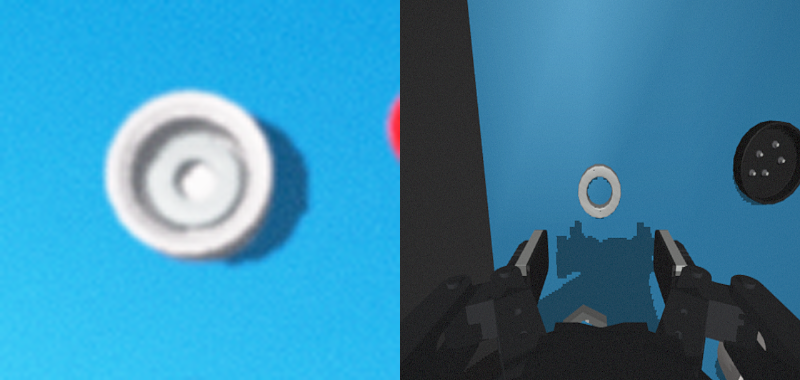

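Left: the thick ring lies flat on the tube floor, crop (195,180). Right: the medium ring lies at wrist (280,211), where expected.

To row units: 0.109 m is 1.09, 0.1 m is 1.

```bash
python3 -m jog '[[0.065,0,0,0.4,0,0,0],[0.065,-0.01,-0.01,0.8,0,0,0],[0.06,-0.01,-0.01,1,0,0,0],[0.06,-0.01,-0.01,1.09,0,0,0],[0.06,-0.01,-0.01,1.09,0,0,0],[0.035,-0.01,-0.01,1.09,0,0,0],[0.035,-0.01,-0.01,1.09,0,0,0],[0.035,-0.01,-0.01,1.09,0,0,0],[0.035,-0.01,-0.01,1.09,0,0,0],[0.035,-0.01,-0.01,1.09,0,0,0]]' 40
python3 go.py .629 .0953 .13 90
```

```text
t: 6.58
tool_pos: [0.4455, 0.2637, 0.0141]
tool_rot: [2.221, 2.219, 0.005]
contact_force: [1.1, -0.4, 4.1]
opening: 0.0434
grip_force: 41.1
shift [-0.1681  0.1841 -0.1154] rot [ 0.004 -0.001 -0.001] q [ 0.39  0.05  2.02 -0.    1.06  0.39] t 6.5833 pos [0.4455 0.2637 0.0141]
```

```bash
python3 -m jog '[[0.035,0,0,-0.3,0,0,0],[0.035,0,0,-0.7,0,0,0],[0.035,-0.2,0.2,-1,0,0,0],[0.035,-0.5,0.5,-1.1,0,0,0],[0.035,-0.75,0.8,-1.1,0,0,0],[0.035,-1,1.1,-1.1,0,0,0],[0.035,-1.3,1.4,-1.1,0,0,0],[0.035,-1.55,1.7,-1.1,0,0,0],[0.035,-1.67,1.85,-1,0,0,0],[0.035,-1.67,1.85,-0.8,0,0,0],[0.035,-1.67,1.85,-0.8,0,0,0],[0.035,-1.67,1.85,-0.8,0,0,0]]'
python3 - <<'E'
from h import *
snap('wrist','w5.png',s=.8)
E
python3 go.py .629 .0953 .066 90
```

```text
t: 7.58
tool_pos: [0.6272, 0.0959, 0.0906]
tool_rot: [-2.221, -2.218, 0.005]
contact_force: [0.5, -0.2, -1.7]
opening: 0.043
grip_force: 41.2
shift [-0.0011  0.0011  0.026 ] rot [-0.002 -0.    -0.001] q [0.04 0.21 1.7  0.   1.24 0.04] t 7.6333 pos [0.6279 0.0964 0.092 ]
```

View pics/w5.png

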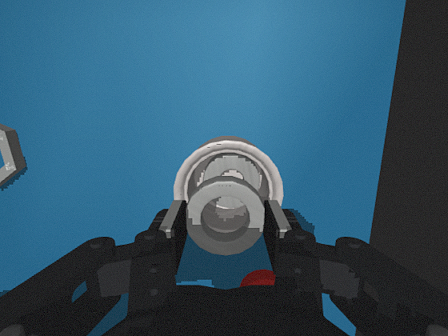

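The medium ring is held level at (227,215), above the tube (228,190). I lower it and release, then go to the thin ring at (0.641,-0.267).

```bash
python3 -m jog '[[0.035,0,0.01,0.15,0,0,0],[0.035,-0.01,0.01,0.26,0,0,0],[0.035,-0.01,0.01,0.26,0,0,0],[0.035,-0.01,0.01,0.26,0,0,0],[0.065,-0.01,0.01,0.26,0,0,0],[0.065,-0.01,0.01,0.26,0,0,0],[0.065,-0.01,0.01,0.24,0,0,0],[0.065,-0.01,0.01,-0.1,0,0,0],[0.065,-0.2,0.01,-0.35,0,0,0],[0.065,-0.6,0.01,-0.35,0,0,0],[0.065,-1,0.01,-0.35,0,0,0],[0.065,-1.4,0.01,-0.35,0,0,0]]'
python3 go.py .6414 -.2673 .12 90
```

```text
t: 8.63
tool_pos: [0.6305, -0.0453, 0.1296]
tool_rot: [2.219, 2.22, 0.003]
contact_force: [0.2, 0.1, -0.0]
opening: 0.0647
grip_force: 0.0
shift [-0.222   0.0107  0.0098] rot [0.004 0.001 0.001] q [-0.19  0.16  1.69 -0.    1.29 -0.19] t 8.6333 pos [ 0.6305 -0.0453  0.1296]
```

To row units: -0.222 m is -2.22, -0.2 m is -2.

```bash
python3 -m jog '[[0.065,-0.4,0.02,0,0,0,0],[0.065,-0.8,0.04,0,0,0,0],[0.065,-1.2,0.06,0,0,0,0],[0.065,-1.6,0.08,0.05,0,0,0],[0.065,-2,0.1,0.1,0,0,0],[0.065,-2.22,0.12,0.1,0,0,0],[0.065,-2.22,0.12,0.1,0,0,0],[0.065,-2.22,0.12,0.1,0,0,0]]'
python3 - <<'E'
from h import *
a=ctrl.get_image('top')[120:215,170:270,::-1]; a=cv2.resize(a,(400,380),interpolation=cv2.INTER_CUBIC)
o=ctrl.get_obs(); b=cv2.resize(ctrl.get_image('wrist')[:,:,::-1],(400,380)); cv2.imwrite('pics/a6.png',np.hstack([a,b]))
for d in ctrl.tip_of('wrist','ring_thin')[:3]: print(d['p'],d['xy'],ray('wrist',d['xy'],.0045,o))
E
python3 go.py .6414 -.2673 .012 90
```

```text
t: 9.3
tool_pos: [0.6416, -0.2675, 0.118]
tool_rot: [2.225, 2.217, 0.001]
contact_force: [0.2, 1.2, -0.3]
opening: 0.0652
grip_force: 0.0
shift [-0.0024 -0.0003  0.1057] rot [ 0. -0.  0.] q [-0.5   0.31  1.54  0.    1.3  -0.5 ] t 9.45 pos [ 0.6417 -0.2649  0.1177]
```

View pics/a6.png

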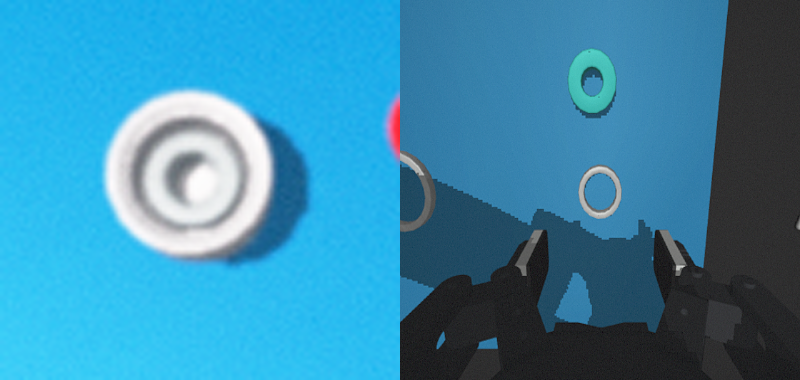

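The medium ring lies flat on the thick one (left, (190,180)). The thin ring sits at wrist px (280,212), the same place as the earlier grasps, so I descend.

To row units: 0.107 m is 1.07, 0.1 m is 1.

```bash
python3 -m jog '[[0.065,0,0,0.4,0,0,0],[0.065,0,0,0.8,0,0,0],[0.06,0,0,1,0,0,0],[0.06,0,0,1.07,0,0,0],[0.06,0,0,1.07,0,0,0],[0.035,0,0,1.07,0,0,0],[0.035,0,0,1.07,0,0,0],[0.035,0,0,1.07,0,0,0],[0.035,0,0,1.07,0,0,0],[0.035,0,0,1.07,0,0,0]]' 30
python3 go.py .629 .0953 .13 90
```

```text
t: 10.28
tool_pos: [0.6429, -0.2667, 0.0128]
tool_rot: [2.22, 2.218, 0.002]
contact_force: [0.4, 0.7, 5.3]
opening: 0.0431
grip_force: 31.2
shift [ 0.3618 -0.0139 -0.1179] rot [ 0.004  0.002 -0.001] q [-0.5   0.43  1.57  0.    1.14 -0.5 ] t 10.2833 pos [ 0.6429 -0.2667  0.0128]
```

```bash
python3 -m jog '[[0.035,0,0,-0.3,0,0,0],[0.035,0,0,-0.7,0,0,0],[0.035,0.3,0,-1,0,0,0],[0.035,0.7,0,-1.1,0,0,0],[0.035,1.1,-0.03,-1.1,0,0,0],[0.035,1.5,-0.05,-1.1,0,0,0],[0.035,1.9,-0.07,-1.1,0,0,0],[0.035,2.3,-0.09,-1.1,0,0,0],[0.035,2.7,-0.1,-1.1,0,0,0],[0.035,3.1,-0.12,-1.1,0,0,0],[0.035,3.45,-0.12,-1.1,0,0,0],[0.035,3.62,-0.125,-1,0,0,0],[0.035,3.62,-0.125,-0.8,0,0,0],[0.035,3.62,-0.125,-0.8,0,0,0],[0.035,3.62,-0.125,-0.8,0,0,0]]'
python3 - <<'E'
from h import *
snap('wrist','w7.png',s=.8)
E
python3 go.py .629 .0953 .066 90
```

```text
t: 11.53
tool_pos: [0.628, 0.0959, 0.0891]
tool_rot: [-2.221, -2.219, 0.004]
contact_force: [0.1, -0.2, -0.5]
opening: 0.0428
grip_force: 30.7
shift [-0.0002 -0.0001  0.0243] rot [-0.001  0.    -0.001] q [ 0.03  0.21  1.7  -0.    1.23  0.04] t 11.5833 pos [0.6291 0.0955 0.0903]
```

View pics/w7.png

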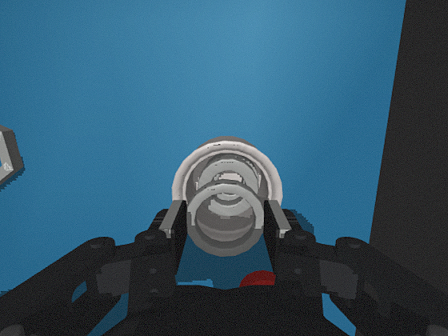

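The thin ring is level at (227,218), above the tube holding the other two. I release it and go to the lid.

To row units: -0.2 m is -2, -0.159 m is -1.59.

```bash
python3 -m jog '[[0.035,0,0,0.15,0,0,0],[0.035,0,0,0.245,0,0,0],[0.035,0,0,0.245,0,0,0],[0.035,0,0,0.245,0,0,0],[0.065,0,0,0.245,0,0,0],[0.065,0,0,0.245,0,0,0],[0.065,0,0,0.22,0,0,0],[0.065,0,0,-0.1,0,0,0],[0.065,-0.1,-0.1,-0.3,0,0,0],[0.06,-0.3,-0.4,-0.3,0,0,0],[0.06,-0.55,-0.7,-0.3,0,0,0],[0.06,-0.8,-1,-0.3,0,0,0],[0.06,-1.05,-1.3,-0.3,0,0,0],[0.06,-1.3,-1.6,-0.3,0,0,0],[0.05,-1.5,-1.9,-0.3,0,0,0],[0.05,-1.59,-2,-0.3,0,0,0],[0.05,-1.59,-2,-0.3,0,0,0],[0.05,-1.59,-2,-0.3,0,0,0]]'
python3 - <<'E'
from h import *
a=ctrl.get_image('top')[120:215,170:270,::-1]; a=cv2.resize(a,(400,380),interpolation=cv2.INTER_CUBIC)
o=ctrl.get_obs(); W=ctrl.get_image('wrist'); b=cv2.resize(W[:,:,::-1],(400,380)); cv2.imwrite('pics/a8.png',np.hstack([a,b]))
for d in ctrl.cut_out('wrist','lid')[:1]:
    cs,_=cv2.findContours(d['mask'].astype(np.uint8),cv2.RETR_EXTERNAL,cv2.CHAIN_APPROX_NONE); c=max(cs,key=cv2.contourArea)
    w=np.array([ray('wrist',q,.008,o) for q in c[:,0]])[:,:2].astype(np.float32); print(d['p'],d['extent'],cv2.fitEllipse(w), cv2.minEnclosingCircle(w))
E
python3 go.py .4287 -.0638 .021 90
```

```text
t: 13.08
tool_pos: [0.4296, -0.0632, 0.1212]
tool_rot: [2.223, 2.217, 0.002]
contact_force: [-0.2, 0.2, 0.2]
opening: 0.0501
grip_force: 0.0
0.62 [223.5, 159.4, 331.5, 264.8] ((0.4285685420036316, -0.06438612937927246), (0.08312156796455383, 0.08401307463645935), 174.51805114746094) ((0.428777277469635, -0.06448377668857574), 0.04301855340600014)
shift [-0.0013 -0.0016  0.1   ] rot [0.001 0.    0.   ] q [-0.32 -0.33  2.16  0.    1.31 -0.32] t 13.2333 pos [ 0.4302 -0.0624  0.121 ]
```

View pics/a8.png

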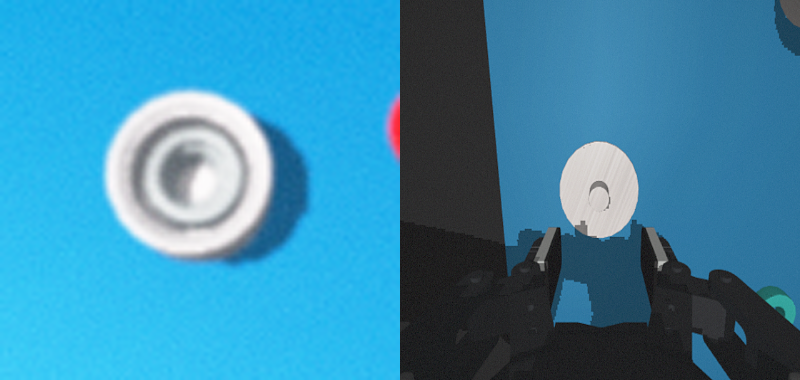

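All three rings are stacked flat (left, (193,178)). The lid's knob is at wrist (600,195), at (0.4287,-0.0642). I descend onto the knob.

To row units: 0.099 m is 0.99, 0.095 m is 0.95.

```bash
python3 -m jog '[[0.05,-0.01,-0.01,0.4,0,0,0],[0.05,-0.01,-0.01,0.8,0,0,0],[0.05,-0.01,-0.01,0.95,0,0,0],[0.05,-0.01,-0.01,0.99,0,0,0],[0.05,-0.01,-0.01,0.99,0,0,0],[0.01,-0.01,-0.01,0.99,0,0,0],[0.01,-0.01,-0.01,0.99,0,0,0],[0.01,-0.01,-0.01,0.99,0,0,0],[0.01,-0.01,-0.01,0.99,0,0,0],[0.01,-0.01,-0.01,0.99,0,0,0],[0.01,-0.01,-0.01,0.99,0,0,0]]' 50
python3 go.py .629 .0953 .13 90
```

```text
t: 14.15
tool_pos: [0.4301, -0.0643, 0.0235]
tool_rot: [2.22, 2.218, 0.004]
contact_force: [0.7, 1.0, 6.7]
opening: 0.0172
grip_force: 49.0
shift [ 0.1597  0.1992 -0.1057] rot [ 0.004  0.001 -0.001] q [-0.32 -0.17  2.21  0.    1.09 -0.32] t 14.15 pos [ 0.4301 -0.0643  0.0235]
```

```bash
python3 -m jog '[[0.01,0,0,-0.3,0,0,0],[0.01,0,0,-0.7,0,0,0],[0.01,0.2,0.2,-0.9,0,0,0],[0.01,0.4,0.45,-1,0,0,0],[0.01,0.6,0.75,-1,0,0,0],[0.01,0.8,1,-1,0,0,0],[0.01,1,1.3,-1,0,0,0],[0.01,1.25,1.6,-1,0,0,0],[0.01,1.5,1.85,-1,0,0,0],[0.01,1.595,1.99,-0.9,0,0,0],[0.01,1.595,1.99,-0.7,0,0,0],[0.01,1.595,1.99,-0.7,0,0,0],[0.01,1.595,1.99,-0.7,0,0,0]]'
python3 - <<'E'
from h import *
a=cv2.resize(ctrl.get_image('side')[:,:,::-1],(400,300)); b=cv2.resize(ctrl.get_image('wrist')[:,:,::-1],(400,300)); cv2.imwrite('pics/a9.png',np.hstack([a,b]))
E
python3 go.py .629 .0953 .0685 90
```

```text
t: 15.23
tool_pos: [0.6256, 0.0954, 0.0895]
tool_rot: [-2.22, -2.218, 0.005]
contact_force: [0.4, -0.0, -1.4]
opening: 0.0175
grip_force: 49.4
shift [0.0002 0.0019 0.0234] rot [ 0.     0.    -0.002] q [ 0.03  0.2   1.71 -0.    1.23  0.03] t 15.3333 pos [0.6271 0.0951 0.0919]
```

View pics/a9.png

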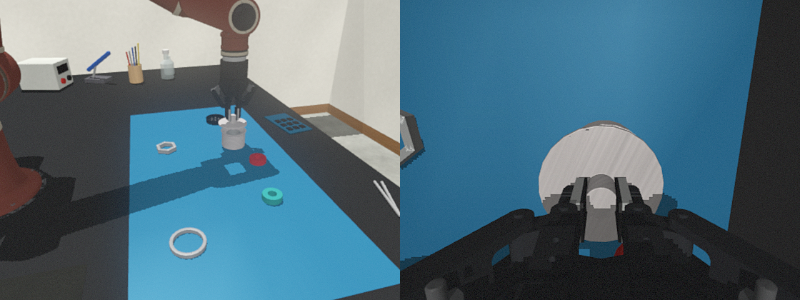

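The lid is held level over the tube (right, knob at (600,198); left, at (233,128)). I lower it gently.

To row units: 0.001 m is 0.01, 0.0235 m is 0.235.

```bash
python3 -m jog '[[0.01,0,0.01,0.12,0,0,0],[0.01,0,0.01,0.19,0,0,0],[0.01,0,0.01,0.22,0,0,0],[0.01,0,0.01,0.235,0,0,0],[0.01,0,0.01,0.235,0,0,0],[0.01,0,0.01,0.235,0,0,0]]'
python3 go.py .629 .0953 .0685 90
```

```text
t: 15.83
tool_pos: [0.6282, 0.0952, 0.0686]
tool_rot: [2.223, 2.22, -0.001]
contact_force: [-3.1, -0.9, 4.3]
opening: 0.0172
grip_force: 50.0
shift [0.0001 0.0008 0.0001] rot [-0.     0.    -0.001] q [ 0.03  0.23  1.71 -0.    1.2   0.03] t 15.8333 pos [0.6282 0.0952 0.0686]
```

Contact at the expected seating height (grasp z 0.0235 + 0.045 = 0.0685). I release and retreat.

To row units: -0.09 m is -0.9, -0.07 m is -0.7.

```bash
python3 -m jog '[[0.03,0,0,0.005,0,0,0],[0.05,0,0,0,0,0,0],[0.05,0,0,0,0,0,0],[0.05,0,0,-0.3,0,0,0],[0.05,0,0,-0.7,0,0,0],[0.05,-0.4,-0.3,-0.9,0,0,0],[0.05,-0.7,-0.5,-0.9,0,0,0],[0.05,-0.7,-0.5,-0.9,0,0,0],[0.05,-0.7,-0.5,-0.9,0,0,0]]'
python3 m.py | grep -E 'hex|wide|lid|tube'
python3 - <<'E'
from h import *
a=cv2.resize(ctrl.get_image('side')[130:230,270:400,::-1],(390,300),interpolation=cv2.INTER_CUBIC); b=cv2.resize(ctrl.get_image('wrist')[:,:,::-1],(400,300)); cv2.imwrite('pics/a10.png',np.hstack([a,b]))
E
```

```text
t: 16.58
tool_pos: [0.5776, 0.024, 0.1583]
tool_rot: [2.225, 2.217, 0.001]
contact_force: [-0.2, 0.5, -1.2]
opening: 0.05
grip_force: 0.0
wide 0.4288 -0.266 d 69.4 70.3
```

View pics/a10.png

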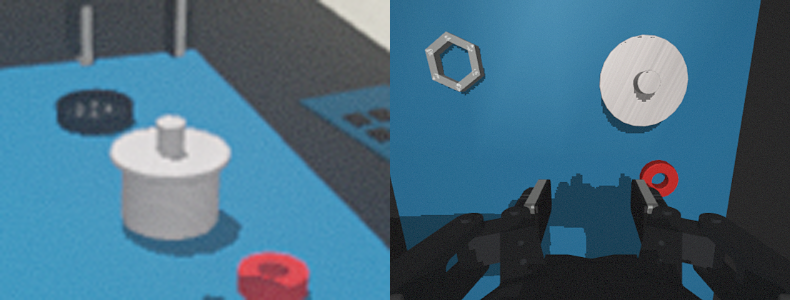

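The lid sits level on the tube rim (left (170,152), right (645,80)). The nut and red ring lie undisturbed, and the robot touches nothing.

```bash
python3 -c "
from station import ctrl
print(ctrl.finish_job())"
```

```text
the job is handed in; nothing more can be done
None
```

The job is handed in: the rings are stacked thick, medium, thin in the tube with the lid level on the rim, the nut and wide ring were left alone, and it took about 17 s of robot time.

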